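# Set out the bench for making up a salt solution

### The arm

A 7-joint arm with a two-finger parallel gripper is mounted at the origin on the work surface. World frame = base frame: x ahead of the robot, y to its left, z up, the work surface at z = 0. Lengths are in mm, angles in degrees, forces in N, time in s.
With the tool pointing down it reaches from about 400 to 875 mm from the base axis. Payload 6.5 kg.
Tool frame: the origin (TCP) lies midway between the tips of the shut fingers; the grasp point (between the pads) lies tcp_to_grasp behind it (tcp_to_grasp is the distance from the TCP to the grasp point, in mm); z points along the fingers, y is the line along which they close (so a half turn about z gives the same grasp; the last joint's range is limited). The gripper opens to 88 mm and grips with 3 to 60 N. Pads are 18 mm wide; open, the fingers measure 123 mm over their backs; the gripper's body (75 mm by 187 mm) begins 45 mm behind the grasp point.
Start: joints at [-68.652, 30.733, -0.252, 88.115, 0.149, 61.152, -4.079], TCP at [276.149, 588.415, 238.716] pointing down, gripper open.
Joint ranges: [-154.64, 154.64], [-21.42, 123.67], [-72.66, 72.17], [13.99, 137.28], [-74.86, 254.86], [10.95, 109.41], [-158.01, 158.01]. Speed limits (degrees/s): [136.94, 136.94, 180, 180, 180, 180, 180].

### API

Orientations are given as [roll, pitch, yaw] about the fixed x, y, z axes, in that order (R = Rz(yaw) Ry(pitch) Rx(roll)).
In Python, from bench import read_state, capture, camera_info, job_done, boxes_of, trace, tcp_to_grasp gives the robot as it stands.
- The arm moves only by the tool step_arm, never from a script. Its argument "moves" is a list of rows, each a list of 4 numbers: the shift along the tool's x, y, z in units of 0.8 m (1.0 is 0.8 m), then the turn about the tool's z in units of 2 pi rad (1.0 is 2 pi rad). A call has 1 to 10 rows; each row is the pose to reach, as a shift and turn from the pose commanded when the call began, along the tool's axes at that moment, turning the shorter way round; what a row does not reach only later rows make up. A row lasts 1/8 s, in which the tool goes at most 62.5 mm and 10.7 degrees, less where a joint would pass 70% of its speed; a pose out of reach is approached as far as the arm can. A call with a number of a shift or a turn outside -1 to 1 is refused whole. A call with a gripper value outside its range is refused whole. "claw" is the opening, from -1 (shut) to 1 (fully open), set as the call begins (left out, the last holds). The fingers move at their own pace and stop on an object; "newtons" is the grip in N (left out, the last holds). Time passes only in rows, so rows that repeat a pose let the fingers close. It gives the time, the measured TCP pose, the force, the opening and the grip force at its end, in the units of the state.
- read_state(): the state, without advancing time (a new reading comes with each control period).
- capture(name): name is "side" or "top"; returns the picture (400x640x3 uint8, red, green, blue); there is no depth.
- camera_info(name): a dict with "fx", "fy", "cx", "cy" (pixels), "distortion" ([k1, k2, p1, p2, k3] as OpenCV has them; the pictures are not rectified), "R" (3x3) and "t" (3): a world point X has camera coordinates R X + t. Camera axes: x right, y down, z forward; pixel columns grow to the right and rows downward; lengths in mm; the calibration is good to about 2 mm. A picture is of the moment at which its call begins. camera_info takes no time and is no camera call.
- job_done(): hands the job in; it is judged then, once.
Trained networks look in the newest picture that a camera, given by its name, has taken for a name from the list of things; names that differ only in an ending like _2 or _b are one class to them, and where a whole thing is asked for, a point or a joint stands for the part that bears it (a point fixed in the world has none). Each returns a list of dicts, best first, with "score" (0 to 1); they miss things now and then, are a little off and sometimes report something else, mostly with a low value. They report only what shows in the picture. A call takes as long as a camera call. They do not tell look-alikes from the thing itself.
- boxes_of(query, camera): "position" ([column, row] as shares, 0 to 1, of the picture: columns of its width, rows of its height, amid what is visible of it).
- trace(query, camera): "pixels" (400x640 bool, what is visible of it) and "position" ([column, row] as shares, 0 to 1, of the picture: columns of its width, rows of its height, amid what is visible of it).
The state is a dict: "clock": time; "joints": joint angles; "joint_vel": joint speeds; "joint_torque": joint torques, N m; "ee_pos": TCP position; "tcp_rot": TCP orientation; "contact_force": force on the tool from outside, world axes, zero at the start; "moment": the same for the moment, N m; "gripper_width": opening from 0.0 (shut) to 1.0 (fully open); "grip_force": force on a finger pad.
Only numpy, scipy, OpenCV 4.12 (cv2) and the standard library are available. Lean on these libraries where they do the work, as an engineer would, in place of code of your own. Each camera call takes 0.05 s, during which the arm holds its last target. There are 200 camera calls.

### The job

Get the bench ready for making up a salt solution: stand the empty glass beaker in the middle of the stirrer's plate with the white stir bar lying inside it and the white knobbed cover seated on its mouth, set the steel weighing dish in the middle of the balance's pan, and stand the white jar upright on the bench midway between the pan and the plate. Leave the small amber bottle, the beaker of used tubes and the spray bottle where they stand.

Things in the scene. Friction and masses are not known exactly. Their poses are not given: they have to be found in the camera images.
- pan (a point): Centre of the top of the balance's round steel pan, 112 mm across, 46 mm above the bench. The balance: low white fixed machine, 135 mm wide, its grey display panel in front; x points to its back (body 101 mm before, 67 mm behind this point), y to its left, z up. The stirrer's plate is about 380 mm off along +y or -y (either may stand left).
- plate (a point): Centre of the top of the magnetic stirrer's round white ceramic plate, 112 mm across, 56 mm above the bench. The stirrer: grey fixed machine, 125 mm wide, black front panel with a knob; x points to its back (body 104 mm before, 60 mm behind this point), z up.
- beaker_mid (a point): Centre, half-way up, of the empty clear glass beaker: 66 mm across outside, about 58 mm inside, 78 mm high, floor 4 mm thick, with a spout and white marks; z is its axis, up. 0.09 kg. It is the smaller and only empty one of the two beakers.
- stir_bar_mid (a point): Centre of the white plastic-coated stir bar, 40 mm long and 10 mm thick (may be held across its flat sides), lying on the bench; x is along its length. About 14 g.
- cover_mid (a point): On the axis of the white beaker cover, 18 mm above its underside; z up. From below: tapered step (42 mm across, 52 mm at 6 mm height) that goes inside the beaker's mouth, disc 74 mm across from 6 to 11 mm that rests on the beaker's rim, round knob 18 mm across from 11 to 36 mm to hold. About 60 g.
- dish_mid (a point): Centre, half-way up, of the round open stainless steel weighing dish: 60 mm across outside, 18 mm high, walls 2.5 mm, floor 3 mm. 40 g.
- jar_mid (a point): Centre, half-way up, of the white plastic jar: body 64 mm across up to 80 mm height, then a shoulder, ribbed white cap 54 mm across from 95 to 120 mm height; z is its axis, up. About 0.15 to 0.3 kg.
- vial_mid (a point): Middle of the small amber bottle with black cap, 34 mm across and 60 mm high (this point is 30 mm above the bench), standing loose in front of the gap between the machines. To be left where it is.
- tube_beaker_mid (a point): Middle of the large glass beaker full of used sample tubes, 90 mm across and 115 mm high (this point is 57 mm above the bench), loose, at the left. To be left where it is.
- spray_mid (a point): Point on the axis, 80 mm above the bench, of the clear spray bottle, 65 mm across and 205 mm high, loose, at the right. To be left where it is.
Mind the look-alikes: they are no part of the job. What is shaped like the part that bears beaker_mid but green or red is not meant.

How it is judged:
By the outcome, as a careful person would: the job done as asked, in the order asked, and still so for the second after the job is handed in, with the robot touching nothing.
It also fails if it takes over 128 s, if anything falls off the work surface, if the arm or the gripper's body presses on something with over 40 N, if the wrist force passes 120 N, or if a joint passes its speed limit or range.

## Working session

There is one attempt and no reset: what is moved stays moved. The work goes in short steps, Python scripts to look and compute and a tool call to move; the robot and the scene stay as the last step left them, time stands still between calls to the robot, and variables do not carry over. Pictures are saved under pics/ and viewed, at most 14 in all, crops included, and the job is handed in when it is done.

Besides the shell and the picture viewer there is one more tool, called after "Emit:" as name(argument=value, ...) on one line, values as JSON. step_arm: Moves the arm, as the interface text tells. Its arguments: {"type":"object","properties":{"moves":{"type":"array","items":{"type":"array","items":{"type":"number","minimum":-1,"maximum":1}}},"claw":{"type":"number"},"newtons":{"type":"number"}},"required":["moves"]}

```bash
ls; mkdir -p pics; cat > h.py <<'E'
import numpy as np, cv2
from bench import *
def ray(cam,px):
    c=camera_info(cam);K=np.array([[c['fx'],0,c['cx']],[0,c['fy'],c['cy']],[0,0,1]])
    u=cv2.undistortPoints(np.array([[px]],float),K,np.array(c['distortion'],float))[0,0]
    R=np.array(c['R']);t=np.array(c['t']);return -R.T@t, R.T@np.array([u[0],u[1],1])
def atz(cam,px,z):
    o,d=ray(cam,px);return (o+d*(z-o[2])/d[2])
def proj(cam,X):
    c=camera_info(cam);K=np.array([[c['fx'],0,c['cx']],[0,c['fy'],c['cy']],[0,0,1]])
    return cv2.projectPoints(np.array(X,float).reshape(-1,1,3),cv2.Rodrigues(np.array(c['R']))[0],np.array(c['t'],float),K,np.array(c['distortion'],float))[0][:,0]
def save(cam,n):
    im=capture(cam);cv2.imwrite('pics/'+n+'.png',im[:,:,::-1]);return im
E
python3 - <<'E'
from h import *
np.set_printoptions(precision=1,suppress=True)
save('top','t0');save('side','s0')
print(read_state(),tcp_to_grasp)
for c in('top','side'):
    print(c,ray(c,(320,200)))
    for n,z in dict(pan=46,plate=56,beaker_mid=39,stir_bar_mid=5,cover_mid=18,dish_mid=9,jar_mid=60,vial_mid=30,tube_beaker_mid=57,spray_mid=80).items():
        for b in boxes_of(n,c)[:3]:
            p=np.array(b['position'])*[640,400];print(c,n,round(b['score'],2),p,atz(c,p,z))
E
```

```text
pics
{'clock': 0.1, 'joints': array([-68.7,  30.8,  -0.3,  88.2,   0.2,  61.2,  -4.1]), 'joint_vel': array([-0. , -0.1,  0. , -0.2,  0. ,  0.1, -0.1]), 'joint_torque': array([  0. , -57.2,   1. , -25.2,  -0.1,   0. ,   0. ]), 'ee_pos': array([275.9, 587.9, 237.9]), 'tcp_rot': array([-179.9,    0. ,  154.9]), 'contact_force': array([-0.7,  0.2,  0. ]), 'moment': array([-0.,  0.,  0.]), 'grip_force': 0.0, 'gripper_width': 0.9978981695733793} 18.700000000000003
top (array([ 291.2,   13.5, 1517.1]), array([ 0.1, -0. , -1. ]))
top pan 0.72 [266.8 155.7] [628.7 185.7  46. ]
top plate 0.86 [373.7 156.9] [ 617.5 -190.1   56. ]
top beaker_mid 0.92 [436.4 227.3] [ 368.1 -405.8   39. ]
top beaker_mid 0.67 [416.5 253.8] [ 277.4 -331.8   39. ]
top beaker_mid 0.64 [407.2 220. ] [ 395.4 -303.1   39. ]
top stir_bar_mid 0.28 [324.4 209.5] [439.4 -15.3   5. ]
top cover_mid 0.87 [210.4 205.3] [458.3 390.   18. ]
top dish_mid 0.59 [324.7 209.7] [438.4 -16.2   9. ]
top jar_mid 0.91 [259.2 221.5] [395.7 209.7  60. ]
top vial_mid 0.53 [321.2 179.9] [542.2  -5.1  30. ]
top tube_beaker_mid 0.56 [202.9 154.3] [634.9 410.7  57. ]
top spray_mid 0.83 [440.8 147.6] [ 643.4 -423.4   80. ]
side (array([ -63.9, -770.8,  666.9]), array([ 0.5,  0.7, -0.5]))
side pan 0.55 [323.6 177.2] [604.3 142.6  46. ]
side plate 0.95 [405.7 231.6] [ 584.9 -235.1   56. ]
side beaker_mid 0.96 [335.7 254.4] [ 400.4 -179.8   39. ]
side beaker_mid 0.91 [366.9 281.4] [ 397.6 -296.4   39. ]
side beaker_mid 0.89 [332.4 318.4] [ 271.2 -333.2   39. ]
side cover_mid 0.5 [244.3 171.4] [441.5 392.8  18. ]
side jar_mid 0.88 [260.3 184.7] [407.2 206.2  60. ]
side vial_mid 0.72 [338.5 208.9] [540.7 -14.9  30. ]
side tube_beaker_mid 0.83 [285.1 145.6] [626.9 412.9  57. ]
side tube_beaker_mid 0.41 [243.6 171.6] [408.6 323.1  57. ]
side spray_mid 0.9 [486.2 249.9] [ 652.6 -419.2   80. ]
```

```bash
python3 - <<'E'
import cv2
for n,(a,b,c,d) in dict(t0=(180,100,480,290),s0=(200,90,530,340)).items():
    i=cv2.imread(f'pics/{n}.png')[b:d,a:c]
    s=800/i.shape[1] if 800/i.shape[1]*i.shape[0]<=600 else 600/i.shape[0]
    i=cv2.resize(i,None,fx=s,fy=s,interpolation=cv2.INTER_CUBIC);cv2.imwrite(f'pics/{n}c.png',i);print(s)
E
```

```text
2.6666666666666665
2.4
```

View pics/t0c.png

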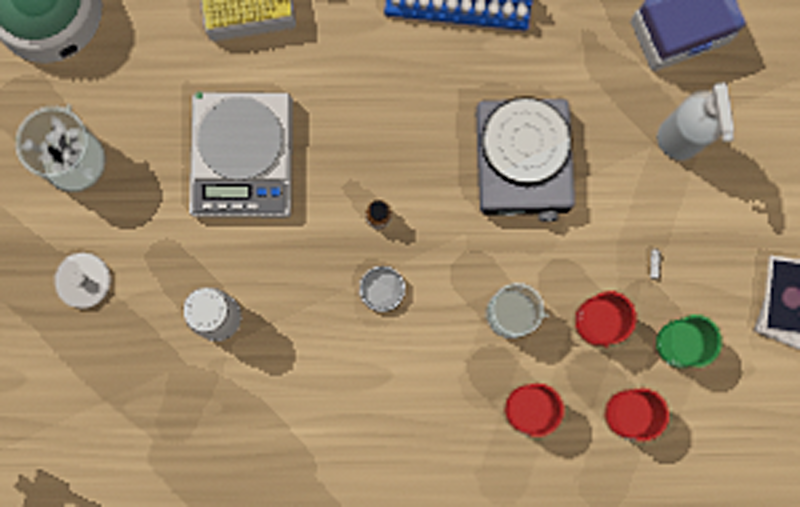

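View pics/s0c.png

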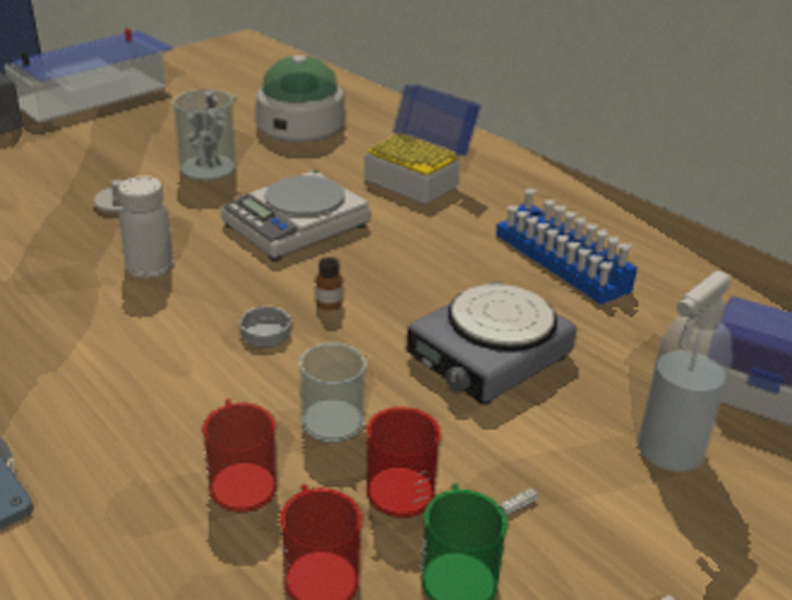

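The top view shows the clear beaker at full-frame pixel (373,217), the red ones at (407,219), (380,253) and (419,254), and the green one at (439,228). The stir bar is at (426,199), dish (324,208), jar (258,217), cover (211,205), pan (270,152) and plate (378,152). Next I'll fit the known shapes to these for accurate positions.

```bash
cat > fit.py <<'E'
from h import *
from scipy.optimize import least_squares, minimize
A=np.linspace(0,2*np.pi,72,endpoint=False)
def prof(x,y,pr): return np.concatenate([np.c_[x+r*np.cos(A),y+r*np.sin(A),0*A+z] for r,z in pr])
def cen(cam,x,y,pr):
    h=cv2.convexHull(proj(cam,prof(x,y,pr)).astype(np.float32));m=cv2.moments(h);return np.array([m['m10'],m['m01']])/m['m00'],m['m00']
def best(n,cam,near=None):
    L=trace(n,cam);
    if not L: return None
    if near is not None: L=sorted(L,key=lambda b:np.hypot(*(np.array(b['position'])*[640,400]-near)))
    m=L[0]['pixels'];yy,xx=np.nonzero(m);return np.array([xx.mean()+0,yy.mean()+0]),m.sum(),m,L[0]['score']
PR=dict(beaker_mid=[(33,0),(33,78)],cover_mid=[(37,6),(37,11),(9,36)],dish_mid=[(30,0),(30,18)],jar_mid=[(32,0),(32,80),(27,95),(27,120)],vial_mid=[(17,0),(17,40),(10,60)])
def locate(n,x0,cams=('top','side'),dz=0):
    pr=[(r,z+dz) for r,z in PR[n]]
    for c in cams:
        b=best(n,c,cen(c,*x0,pr)[0])
        if b is None: print(n,c,'none');continue
        f=lambda p:cen(c,*p,pr)[0]-b[0]
        s=least_squares(f,x0,diff_step=1e-3);print(n,c,'xy',s.x.round(1),'area',b[1],'model',round(cen(c,*s.x,pr)[1]),'score',round(b[3],2))
def disc(cam,x0,z,r,im):
    g=cv2.GaussianBlur(cv2.cvtColor(im,cv2.COLOR_RGB2GRAY).astype(float),(0,0),0.7)
    gx=cv2.Sobel(g,-1,1,0);gy=cv2.Sobel(g,-1,0,1)
    G=np.hypot(gx,gy).astype(np.float32)
    def s(p):
        q=proj(cam,prof(*p,[(r,z)])).astype(np.float32);return cv2.remap(G,q[None,:,0],q[None,:,1],cv2.INTER_LINEAR).mean()
    V=[(s((x0[0]+a,x0[1]+b)),a,b) for a in range(-24,25,2) for b in range(-24,25,2)]
    v=max(V);print(cam,'disc',x0[0]+v[1],x0[1]+v[2],'score',round(v[0],1),'median',round(np.median([q[0] for q in V]),1))
E
python3 - <<'E'
from fit import *
np.set_printoptions(precision=1,suppress=True)
it=capture('top');iS=capture('side')
P=atz('top',(270,151.75),46);Q=atz('top',(377.6,152.5),56);print(P,Q)
for c,i in(('top',it),('side',iS)):
    disc(c,P[:2].round(),46,56,i);disc(c,Q[:2].round(),56,56,i)
B=atz('top',(373.5,216.6),60)
locate('beaker_mid',B[:2]);locate('cover_mid',(458,390));locate('dish_mid',(440,-15));locate('jar_mid',(398,208));locate('vial_mid',(541,-10))
for r in((407,219),(380,253.5),(439,228)):
    locate('beaker_mid',atz('top',r,60)[:2])
# stir bar
for c,im,z in(('top',it,5),('side',iS,5)):
    p0=proj(c,[atz('top',(425.6,199),5)])[0];print(c,p0,len(trace('stir_bar_mid',c)),[ (b['score'],np.array(b['position'])*[640,400]) for b in trace('stir_bar_mid',c)])
    u,v=p0.round().astype(int);w=im[v-10:v+11,u-12:u+13].astype(int)
    m=(w.min(2)>165);yy,xx=np.nonzero(m);print(m.sum())
    if m.sum()>5:
        X=np.array([atz(c,(a+u-12,b+v-10),z)[:2] for a,b in zip(xx,yy)]);k=X.mean(0);U,S,V=np.linalg.svd(X-k);print(c,'bar',k,np.degrees(np.arctan2(V[0,1],V[0,0])),np.ptp((X-k)@V.T,axis=0))
E
```

```text
[642.7 174.5  46. ] [ 633.1 -204.3   56. ]
top disc 641.0 174.0 score 122.2 median 83.1
top disc 635.0 -202.0 score 381.1 median 100.0
side disc 633.0 166.0 score 95.2 median 60.5
side disc 631.0 -204.0 score 276.8 median 84.4
beaker_mid top xy [ 409.9 -182.9] area 342 model 346 score 0.78
beaker_mid side xy [ 409.9 -179.6] area 1040 model 1025 score 0.63
cover_mid top xy [460.9 392.1] area 337 model 337 score 0.63
cover_mid side xy [446.3 396.6] area 82 model 209 score 0.57
dish_mid top xy [445.2 -10.2] area 230 model 231 score 0.56
dish_mid side xy [444.2  -8. ] area 293 model 314 score 0.85
jar_mid top xy [410.2 210.1] area 357 model 338 score 0.88
jar_mid side xy [408.9 209.5] area 731 model 824 score 0.66
vial_mid top xy [638.8 423.2] area 764 model 103 score 0.49
vial_mid side xy [542.   -6.2] area 252 model 225 score 0.76
beaker_mid top xy [ 397.3 -300.5] area 362 model 371 score 0.87
beaker_mid side xy [ 397.9 -297.3] area 1218 model 1241 score 0.71
beaker_mid top xy [ 409.9 -182.9] area 342 model 346 score 0.78
beaker_mid side xy [ 281.9 -200.8] area 1239 model 1211 score 0.95
beaker_mid top xy [ 366.1 -409.1] area 387 model 395 score 0.89
beaker_mid side xy [ 365.  -407.4] area 1565 model 1555 score 0.78
top [425.6 199. ] 0 []
27
top bar [ 473.1 -378.7] 174.519136578997 [33.2  8.6]
side [416.5 299. ] 1 [(0.5, array([414.4, 300.4]))]
5
```

Emit:
step_arm(moves=[[-0.49,-0.444,0.047,0.1803],[-0.49,-0.444,0.047,0.1803],[-0.49,-0.444,0.047,0.1803],[-0.49,-0.444,0.047,0.1803],[-0.49,-0.444,0.047,0.1803],[-0.49,-0.444,0.047,0.1803],[-0.49,-0.444,0.047,0.1803],[-0.49,-0.444,0.047,0.1803],[-0.49,-0.444,0.047,0.1803],[-0.49,-0.444,0.047,0.1803]], claw=1, newtons=15)

```text
clock: 3.45
ee_pos: [480.9, 97.8, 201.3]
tcp_rot: [180.0, 0.0, 89.7]
contact_force: [-0.6, 0.9, 0.2]
gripper_width: 1.0
grip_force: 0.0
```

Emit:
step_arm(moves=[[-0.35,-0.0886,0,0],[-0.35,-0.0886,0,0],[-0.35,-0.0886,0,0],[-0.35,-0.0886,0,0],[-0.35,-0.0886,0,0],[-0.35,-0.0886,0,0],[-0.35,-0.0886,0.06,0],[-0.35,-0.0886,0.12,0],[-0.35,-0.0886,0.18,0],[-0.35,-0.0886,0.2125,0]])

```text
clock: 4.7
ee_pos: [408.9, -176.5, 28.9]
tcp_rot: [-179.9, -0.1, 90.1]
contact_force: [-0.0, 0.6, 0.8]
gripper_width: 0.997
grip_force: 0.0
```

Emit:
step_arm(moves=[[0,0,0,0],[0,0,0,0],[0,0,0,0],[0,0,0,0],[0,0,0,0],[0,0,0,0],[0,0,0,0],[0,0,0,0]], claw=-1, newtons=15)

```text
clock: 5.7
ee_pos: [409.9, -179.5, 32.1]
tcp_rot: [179.9, -0.0, 90.0]
contact_force: [0.2, 1.5, 8.9]
gripper_width: 0.754
grip_force: 15.0
```

Emit:
step_arm(moves=[[0,0,-0.04,0],[0,0,-0.08,0],[0,0,-0.12,0],[0,0,-0.15,0],[0,0,-0.15,0],[-0.008,0.07,-0.15,0],[-0.016,0.14,-0.15,0],[-0.022,0.21,-0.15,0],[-0.028,0.26,-0.15,0],[-0.028,0.279,-0.15,0]])

```text
clock: 6.95
ee_pos: [633.7, -201.8, 149.0]
tcp_rot: [-179.9, -0.0, 90.0]
contact_force: [0.2, 0.1, -1.1]
gripper_width: 0.758
grip_force: 15.0
```

Emit:
step_arm(moves=[[0,0,0,0],[0,0,0,0],[0,0,0,0],[0,0,0,0]])

```text
clock: 7.45
ee_pos: [631.8, -202.2, 151.3]
tcp_rot: [180.0, -0.0, 89.9]
contact_force: [0.6, -0.2, -0.9]
gripper_width: 0.755
grip_force: 15.0
```

```bash
python3 - <<'E'
from fit import *
s=read_state();print(s['ee_pos'],s['contact_force'])
a=save('top','t1');b=save('side','s1')
i=b[90:340,200:530,::-1];i=cv2.resize(i,None,fx=2.4,fy=2.4,interpolation=cv2.INTER_CUBIC);cv2.imwrite('pics/s1c.png',i)
locate('beaker_mid',s['ee_pos'][:2],dz=s['ee_pos'][2]-32)
E
```

```text
[ 631.76893868 -202.21313132  151.28675148] [ 0.63491988 -0.23942713 -0.94864458]
beaker_mid top xy [ 389.4 -274.5] area 364 model 439 score 0.63
beaker_mid side xy [ 628.4 -213.9] area 680 model 1000 score 0.71
```

View pics/s1c.png

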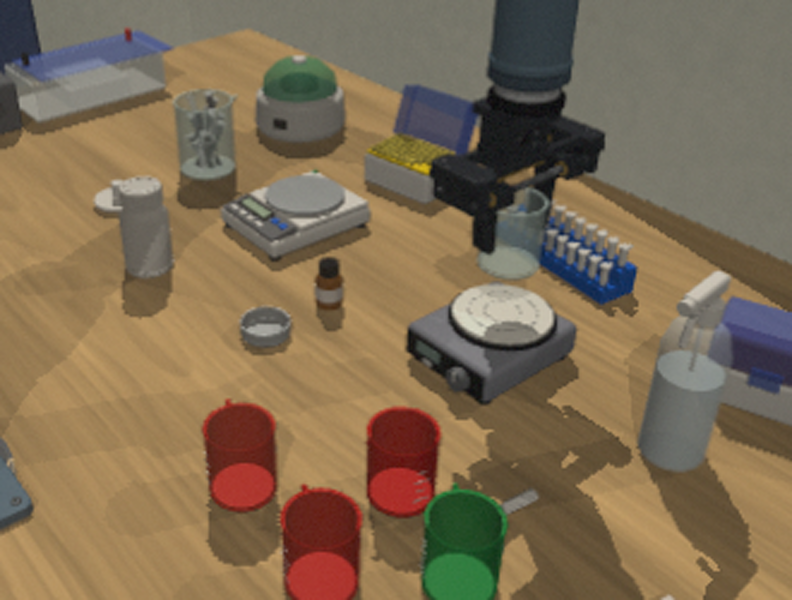

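The clear beaker hangs level over the plate (crop pixel (515,230), plate at (502,312)). I'll lower it now.

Emit:
step_arm(moves=[[0,0.0015,0.03,0],[0,0.0015,0.055,0],[0,0.0015,0.07,0],[0,0.0015,0.075,0],[0,0.0015,0.077,0],[0,0.0015,0.0775,0],[0,0.0015,0.0785,0],[0,0.0015,0.0785,0]])

```text
clock: 8.65
ee_pos: [633.5, -202.2, 88.6]
tcp_rot: [180.0, 0.0, 90.0]
contact_force: [-0.6, -0.1, -0.2]
gripper_width: 0.757
grip_force: 15.0
```

Emit:
step_arm(moves=[[0,0,0.001,0],[0,0,0.001,0],[0,0,0.001,0],[0,0,0.002,0],[0,0,0.002,0],[0,0,0.002,0]])

```text
clock: 9.4
ee_pos: [633.6, -202.3, 88.2]
tcp_rot: [180.0, -0.0, 89.9]
contact_force: [-4.5, 2.2, 10.5]
gripper_width: 0.751
grip_force: 15.0
```

Contact. Release and rise.

Emit:
step_arm(moves=[[0,0,0,0],[0,0,0,0],[0,0,0,0],[0,0,0,0],[0,0,-0.05,0],[0,0,-0.1,0],[0,0,-0.15,0],[0,0,-0.15,0]], claw=1)

```text
clock: 10.4
ee_pos: [635.3, -203.2, 210.2]
tcp_rot: [179.7, 0.1, 89.9]
contact_force: [0.6, 0.0, -1.5]
gripper_width: 1.0
grip_force: 0.0
```

Emit:
step_arm(moves=[[-0.2,-0.15,0,0.05],[-0.22,-0.2,0,0.12],[-0.2213,-0.2,0,0.2],[-0.2213,-0.2,0,0.265],[-0.2213,-0.2,0,0.265],[-0.2213,-0.2,0,0.265],[-0.2213,-0.2,0,0.265],[-0.2213,-0.2,0,0.265],[-0.2213,-0.2,0,0.265],[-0.2213,-0.2,0,0.265]], claw=-0.2)

```text
clock: 11.65
ee_pos: [472.8, -378.6, 205.5]
tcp_rot: [-180.0, 0.1, -5.4]
contact_force: [-0.6, 0.0, -0.3]
gripper_width: 0.4
grip_force: 0.0
```

```bash
python3 - <<'E'
from fit import *
s=read_state();print(s['ee_pos'],s['tcp_rot'],s['contact_force'],s['gripper_width'])
a=save('top','t2');b=save('side','s2')
locate('beaker_mid',(633,-203),dz=56)
i=a[100:290,180:480,::-1];i=cv2.resize(i,None,fx=8/3,fy=8/3,interpolation=cv2.INTER_CUBIC);cv2.imwrite('pics/t2c.png',i)
E
```

```text
[ 472.80934885 -378.6362698   205.50880999] [-1.79996281e+02  1.25228951e-01 -5.35618150e+00] [-0.63308148  0.04165545 -0.30036928] 0.400381999306372
beaker_mid top xy [ 634.9 -204.9] area 411 model 406 score 0.81
beaker_mid side xy [ 612.3 -204.4] area 454 model 936 score 0.63
```

View pics/t2c.png

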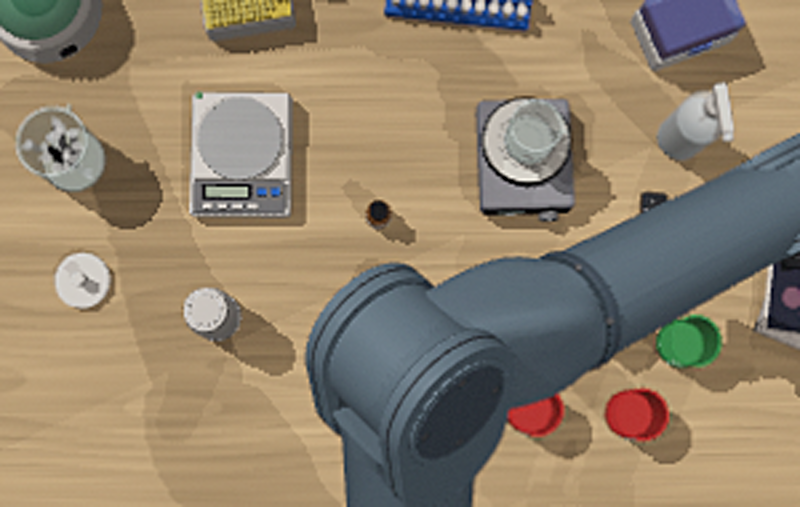

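The beaker stands on the plate (crop (535,138)). Next is the stir bar.

Emit:
step_arm(moves=[[0.002,0,0.06,0],[0.002,0,0.12,0],[0.002,0,0.17,0],[0.002,0,0.21,0],[0.002,0,0.235,0],[0.002,0,0.245,0],[0.002,0,0.25,0],[0.002,0,0.252,0],[0.002,0,0.253,0],[0.002,0,0.253,0]])

```text
clock: 13.1
ee_pos: [475.1, -379.4, 4.8]
tcp_rot: [180.0, -0.0, -5.4]
contact_force: [0.1, -0.4, 0.1]
gripper_width: 0.397
grip_force: 0.0
```

```bash
python3 - <<'E'
from fit import *
b=save('side','s3')
i=b[230:350,330:490,::-1];i=cv2.resize(i,None,fx=5,fy=5,interpolation=cv2.INTER_CUBIC);cv2.imwrite('pics/s3c.png',i)
E
```

```text
(no output)
```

View pics/s3c.png

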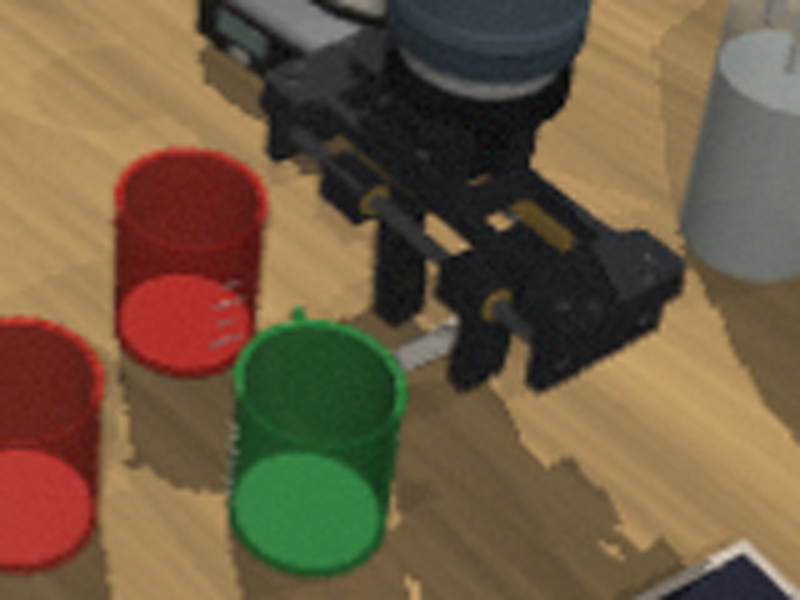

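The bar lies between the fingers (crop (430,345)) and the body is clear of the red and green beakers. I'll lower slightly and close.

Emit:
step_arm(moves=[[0,0,0.003,0],[0,0,0.003,0],[0,0,0.003,0],[0,0,0.003,0],[0,0,0.003,0],[0,0,0.003,0],[0,0,0.003,0],[0,0,0.003,0]], claw=-1, newtons=12)

```text
clock: 14.15
ee_pos: [474.8, -379.2, 1.9]
tcp_rot: [-180.0, -0.0, -5.4]
contact_force: [-0.5, 0.6, -1.0]
gripper_width: 0.11
grip_force: 12.0
```

Emit:
step_arm(moves=[[0,0,-0.02,0],[0,0,-0.06,0],[0,0,-0.12,0],[0,0,-0.18,0],[0,0,-0.24,0],[0,0,-0.26,0],[0,0,-0.26,0],[0,0,-0.26,0]])

```text
clock: 15.15
ee_pos: [474.3, -378.4, 208.5]
tcp_rot: [-179.9, 0.1, -5.4]
contact_force: [0.3, 0.5, -0.1]
gripper_width: 0.109
grip_force: 12.0
```

```bash
python3 - <<'E'
from fit import *
s=read_state();print(s['ee_pos'],s['tcp_rot'])
y=np.radians(s['tcp_rot'][2]);p=s['ee_pos']
tx=np.array([np.cos(y),np.sin(y)]);ty=np.array([np.sin(y),-np.cos(y)])
d=np.array([634.5,-204])-p[:2];print('tool shift',d@tx/800,d@ty/800)
b=save('side','s4');u,v=proj('side',[p])[0].astype(int)
i=b[v-50:v+50,u-70:u+70,::-1];i=cv2.resize(i,None,fx=5,fy=5,interpolation=cv2.INTER_CUBIC);cv2.imwrite('pics/s4c.png',i)
E
```

```text
[ 474.31624726 -378.36408378  208.46160001] [-1.79915289e+02  1.10155624e-01 -5.43974046e+00]
tool shift 0.17866606127539522 -0.23595507062416743
```

View pics/s4c.png

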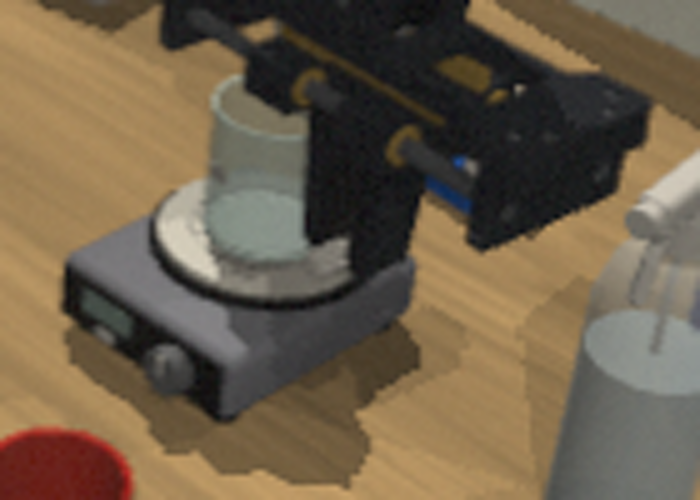

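Width 9.7 mm and 12 N show that the bar is held, though it isn't visible against the background here. The beaker stands in the middle of the plate. I'll move above the beaker.

Emit:
step_arm(moves=[[0.05,-0.06,0,0],[0.1,-0.13,0,0],[0.145,-0.19,0,0],[0.17,-0.225,0,0],[0.179,-0.2355,0,0],[0.179,-0.236,0,0],[0.179,-0.236,0,0],[0.179,-0.236,0.02,0],[0.179,-0.236,0.03,0],[0.179,-0.236,0.03,0]])

```text
clock: 16.45
ee_pos: [634.5, -204.8, 184.7]
tcp_rot: [-180.0, 0.1, -5.5]
contact_force: [0.6, -1.2, -0.4]
gripper_width: 0.114
grip_force: 12.0
```

```bash
python3 - <<'E'
from fit import *
s=read_state();print(s['ee_pos'],s['tcp_rot'])
p=s['ee_pos']
b=save('side','s5');u,v=proj('side',[p])[0].astype(int);print(u,v)
i=b[v-40:v+80,u-80:u+80,::-1];i=cv2.resize(i,None,fx=5,fy=5,interpolation=cv2.INTER_CUBIC);cv2.imwrite('pics/s5c.png',i)
E
```

```text
[ 634.54141627 -204.8477283   184.72620296] [-1.79975121e+02  1.06893739e-01 -5.47683496e+00]
415 177
```

View pics/s5c.png

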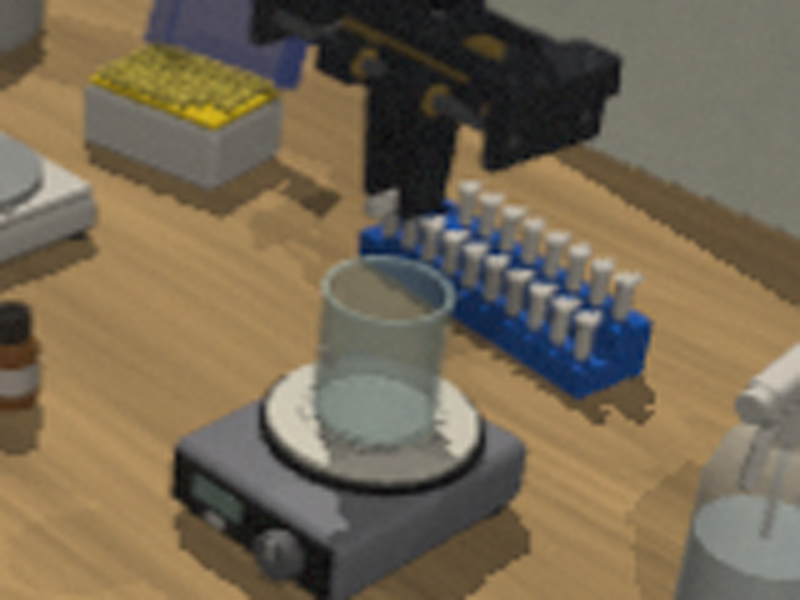

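The gripper is centred over the open beaker (rim at crop (388,288)), and the bar's end shows at (382,203). I'll lower and drop it.

Emit:
step_arm(moves=[[0,0.0,0.03,0],[0,0,0.06,0],[0,0,0.085,0],[0,0,0.105,0],[0,0,0.12,0],[0,0,0.128,0],[0,0,0.133,0],[0,0,0.133,0],[0,0,0.133,0]])

```text
clock: 17.62
ee_pos: [635.6, -205.0, 80.0]
tcp_rot: [180.0, -0.0, -5.4]
contact_force: [0.5, 0.4, -0.2]
gripper_width: 0.11
grip_force: 12.0
```

Emit:
step_arm(moves=[[0,0,0.003,0],[0,0,0.003,0],[0,0,0.003,0]])

```text
clock: 18.0
ee_pos: [635.3, -204.9, 77.1]
tcp_rot: [-180.0, -0.0, -5.4]
contact_force: [0.7, -0.5, 0.4]
gripper_width: 0.116
grip_force: 12.0
```

Emit:
step_arm(moves=[[0,0,0,0],[0,0,0,0],[0,0,0,0],[0,0,-0.03,0],[0,0,-0.07,0],[0,0,-0.12,0],[0,0,-0.17,0],[0,0,-0.19,0],[0,0,-0.19,0]], claw=-0.68)

```text
clock: 19.12
ee_pos: [635.8, -205.1, 230.4]
tcp_rot: [180.0, -0.1, -5.4]
contact_force: [0.1, -0.5, -1.0]
gripper_width: 0.161
grip_force: 0.0
```

```bash
python3 - <<'E'
from fit import *
s=read_state();print(s['ee_pos'],s['tcp_rot'],s['gripper_width'])
b=save('side','s6');u,v=proj('side',[(634,-204,95)])[0].astype(int)
i=b[v-60:v+50,u-60:u+60,::-1];i=cv2.resize(i,None,fx=5,fy=5,interpolation=cv2.INTER_CUBIC);cv2.imwrite('pics/s6c.png',i)
E
```

```text
[ 635.77362887 -205.07567085  230.40659483] [ 1.79993426e+02 -1.23137372e-01 -5.44145341e+00] 0.16069701816503146
```

View pics/s6c.png

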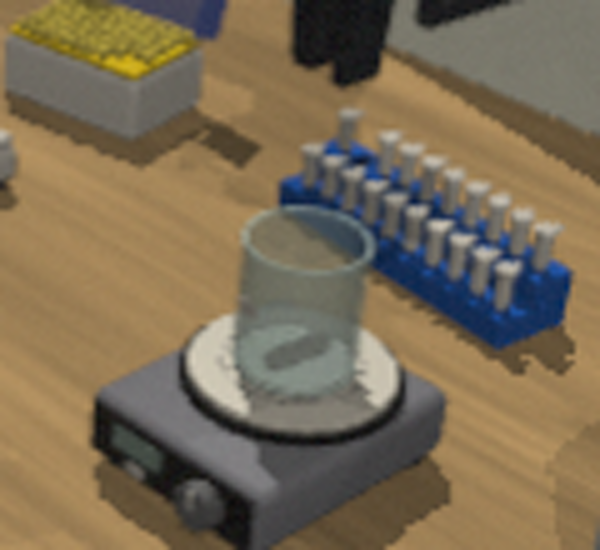

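The bar lies flat on the beaker floor (crop (297,352)). Next is the cover.

Emit:
step_arm(moves=[[-0.2886,-0.7222,0,-0.265],[-0.2886,-0.7222,0,-0.265],[-0.2886,-0.7222,0,-0.265],[-0.2886,-0.7222,0,-0.265],[-0.2886,-0.7222,0,-0.265],[-0.2886,-0.7222,0,-0.265],[-0.2886,-0.7222,0,-0.265],[-0.2886,-0.7222,0,-0.265],[-0.2886,-0.7222,0,-0.265],[-0.2886,-0.7222,0,-0.265]], claw=0.0)

```text
clock: 20.42
ee_pos: [458.4, 393.8, 227.5]
tcp_rot: [-179.9, 0.1, 90.1]
contact_force: [0.9, -0.4, -0.3]
gripper_width: 0.498
grip_force: 0.0
```

Emit:
step_arm(moves=[[0,0,0,0],[0,0,0,0],[0,0,0,0]])

```text
clock: 20.8
ee_pos: [461.0, 390.1, 228.6]
tcp_rot: [-180.0, 0.1, 89.8]
contact_force: [-0.1, -0.3, 0.1]
gripper_width: 0.501
grip_force: 0.0
```

Emit:
step_arm(moves=[[0.0025,0,0.06,0],[0.0025,0,0.12,0],[0.0025,0,0.18,0],[0.0025,0,0.22,0],[0.0025,0,0.245,0],[0.0025,0,0.255,0],[0.0025,0,0.26,0],[0.0025,0,0.263,0],[0.0025,0,0.265,0],[0.0025,0,0.265,0]])

```text
clock: 22.05
ee_pos: [460.4, 394.4, 17.5]
tcp_rot: [180.0, -0.0, 90.0]
contact_force: [0.7, 0.1, 0.8]
gripper_width: 0.497
grip_force: 0.0
```

Emit:
step_arm(moves=[[0,0,0.0,0],[0,0,0.0,0],[0,0,0.0,0],[0,0,0,0],[0,0,0,0],[0,0,0,0]], claw=-1, newtons=15)

```text
clock: 22.8
ee_pos: [460.4, 394.2, 17.2]
tcp_rot: [180.0, -0.0, 90.0]
contact_force: [0.0, 0.0, 0.9]
gripper_width: 0.193
grip_force: 15.0
```

Emit:
step_arm(moves=[[0,0,-0.05,0],[0,0,-0.11,0],[0,0,-0.18,0],[-0.03,0.01,-0.24,0],[-0.09,0.03,-0.26,0],[-0.16,0.05,-0.26,0],[-0.23,0.07,-0.26,0],[-0.3,0.09,-0.26,0],[-0.35,0.1,-0.26,0],[-0.37,0.105,-0.26,0]])

```text
clock: 24.05
ee_pos: [544.2, 95.3, 225.2]
tcp_rot: [-180.0, 0.0, 89.7]
contact_force: [0.5, 0.0, -0.1]
gripper_width: 0.192
grip_force: 15.0
```

Emit:
step_arm(moves=[[-0.06,0.02,0,0],[-0.13,0.04,0,0],[-0.2,0.06,0,0],[-0.27,0.08,0,0],[-0.33,0.1,0,0],[-0.365,0.11,0,0],[-0.372,0.112,0,0],[-0.372,0.112,0,0],[-0.372,0.112,0,0],[-0.372,0.112,0,0]])

```text
clock: 25.3
ee_pos: [633.6, -197.9, 225.2]
tcp_rot: [180.0, -0.0, 90.1]
contact_force: [1.3, 0.3, -0.0]
gripper_width: 0.189
grip_force: 15.0
```

```bash
python3 - <<'E'
from fit import *
s=read_state();p=s['ee_pos'];print(p,s['tcp_rot'],s['gripper_width'])
b=save('side','s7');capture('top')
locate('cover_mid',p[:2],dz=p[2]-17.2);
u,v=proj('side',[(634,-204,170)])[0].astype(int)
disc('side',p[:2].round(),p[2]-17.2+11,37,b)
disc('side',(634,-204),134,33,b)
i=b[v-50:v+70,u-80:u+80,::-1];i=cv2.resize(i,None,fx=5,fy=5,interpolation=cv2.INTER_CUBIC);cv2.imwrite('pics/s7c.png',i)
E
```

```text
[ 633.64270233 -197.86982222  225.1620642 ] [ 1.79995927e+02 -4.73401856e-02  9.00651823e+01] 0.1889373863450397
cover_mid top none
cover_mid side none
side disc 658.0 -194.0 score 137.6 median 89.0
side disc 658 -204 score 88.1 median 53.2
```

View pics/s7c.png

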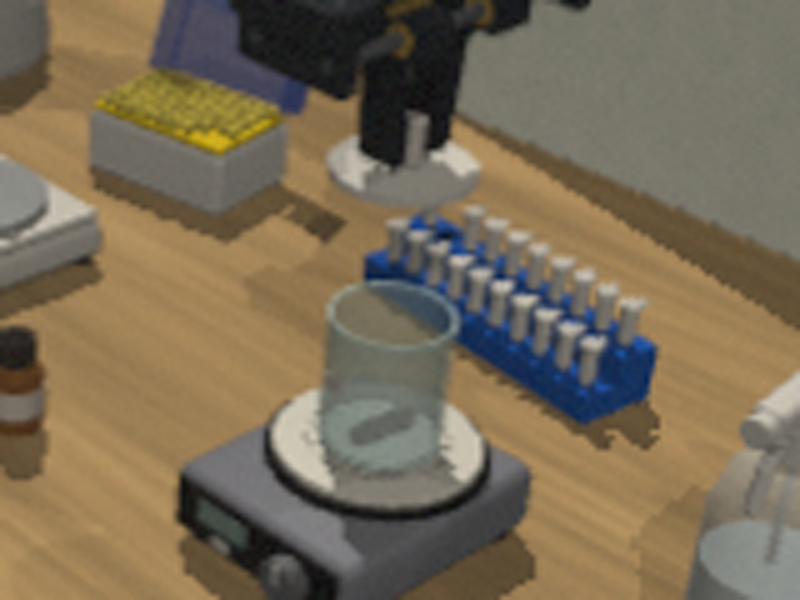

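The cover hangs level below the gripper (disc centre about crop (404,163)) and the beaker rim is at about (392,314). I'll turn both into positions.

```bash
python3 - <<'E'
from fit import *
u,v=proj('side',[(634,-204,170)])[0].astype(int)
f=lambda a,b:(u-80+a/5-.4,v-50+b/5-.4)
c=f(404,163);r=f(392.5,314)
print('cover',atz('side',c,219),'rim',atz('side',r,134))
for x,pt,z in((633.6,c,219),(634,r,134)):
    ys=np.arange(-225,-180,.5);q=proj('side',[(x,y,z) for y in ys]);print(x,ys[np.argmin(abs(q[:,0]-pt[0]))])
print(proj('side',[(633.6,-198,219),(634,-204,134)]),c,r)
E
```

```text
cover [ 633.07923821 -198.5412304   219.        ] rim [ 632.63084378 -202.67932411  134.        ]
633.6 -198.0
634 -201.5
[[414.37910817 164.06235922]
 [412.85206386 194.43699467]] (np.float64(414.40000000000003), np.float64(164.2)) (np.float64(412.1), np.float64(194.4))
```

Emit:
step_arm(moves=[[-0.0057,0,0.03,0],[-0.0057,0,0.06,0],[-0.0057,0,0.075,0],[-0.0057,0,0.08,0],[-0.0057,0,0.08,0],[-0.0057,0,0.08,0]])

```text
clock: 26.25
ee_pos: [633.9, -204.4, 162.0]
tcp_rot: [179.9, 0.0, 90.0]
contact_force: [0.5, 0.2, -1.2]
gripper_width: 0.188
grip_force: 15.0
```

Emit:
step_arm(moves=[[0.0018,0,0.005,0],[0.0018,0,0.01,0],[0.0018,0,0.013,0],[0.0018,0,0.016,0],[0.0018,0,0.018,0],[0.0018,0,0.0195,0],[0.0018,0,0.0205,0],[0.0018,0,0.0205,0],[0.0018,0,0.0205,0]])

```text
clock: 27.38
ee_pos: [633.6, -202.8, 145.2]
tcp_rot: [180.0, 0.0, 90.0]
contact_force: [-1.9, 0.8, 5.1]
gripper_width: 0.189
grip_force: 15.0
```

```bash
python3 - <<'E'
from fit import *
b=save('side','s8')
u,v=proj('side',[(634,-204,130)])[0].astype(int)
i=b[v-35:v+45,u-50:u+50,::-1];i=cv2.resize(i,None,fx=7,fy=7,interpolation=cv2.INTER_CUBIC);cv2.imwrite('pics/s8c.png',i)
E
```

```text
(no output)
```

View pics/s8c.png

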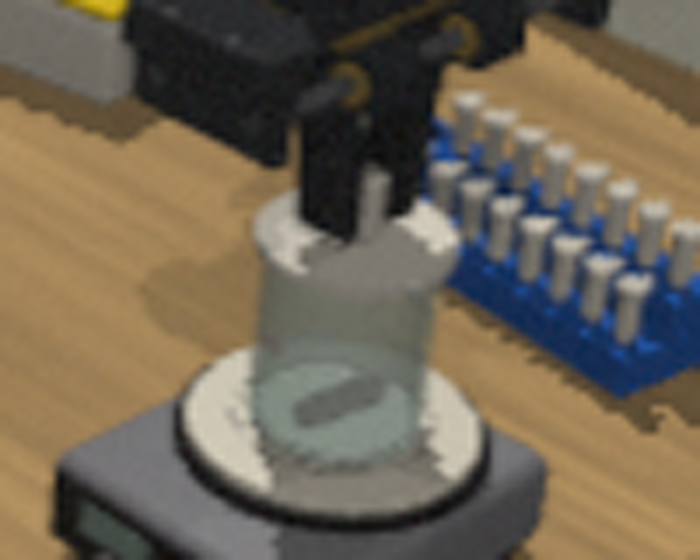

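The cover's disc sits on the rim (crop (357,240)), and contact came at the expected height (TCP 145). I'll release.

Emit:
step_arm(moves=[[0,0,0,0],[0,0,0,0],[0,0,0,0],[0,0,-0.02,0],[0,0,-0.05,0],[0,0,-0.1,0],[0,0,-0.12,0],[0,0,-0.12,0]], claw=-0.2)

```text
clock: 28.42
ee_pos: [634.0, -202.9, 241.9]
tcp_rot: [179.9, 0.0, 90.0]
contact_force: [0.5, 0.7, -0.0]
gripper_width: 0.398
grip_force: 0.0
```

Emit:
step_arm(moves=[[0.05,-0.05,0,0],[0.11,-0.1,0,0],[0.17,-0.16,0,0],[0.22,-0.21,0,0],[0.24,-0.234,0,0],[0.243,-0.236,0,0],[0.243,-0.236,0,0],[0.243,-0.236,0,0],[0.243,-0.236,0,0],[0.243,-0.236,0,0]], claw=1)

```text
clock: 29.68
ee_pos: [445.0, -8.6, 240.6]
tcp_rot: [-180.0, 0.0, 89.9]
contact_force: [-0.1, -0.5, 0.4]
gripper_width: 1.001
grip_force: 0.0
```

```bash
python3 - <<'E'
from fit import *
b=save('side','s9');a=save('top','t9')
print(read_state()['ee_pos'])
u,v=proj('side',[(634,-204,120)])[0].astype(int)
i=b[v-45:v+45,u-50:u+50,::-1];i=cv2.resize(i,None,fx=6,fy=6,interpolation=cv2.INTER_CUBIC);cv2.imwrite('pics/s9c.png',i)
disc('side',(634,-204),139,37,b);disc('top',(634,-204),139,37,a);disc('top',(634,-204),56,56,a)
E
```

```text
[444.88929055  -8.38785048 240.67916206]
side disc 632 -204 score 248.7 median 103.9
top disc 634 -204 score 212.1 median 84.1
top disc 634 -204 score 302.8 median 104.3
```

View pics/s9c.png

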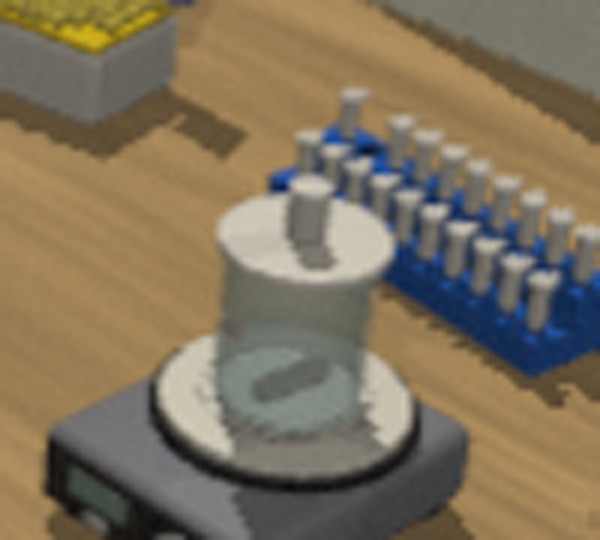

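The cover is level and seated (disc at crop (305,237); fit at (633,-204)) with the bar inside. For the dish I'll turn the gripper so that it clears the vial.

Emit:
step_arm(moves=[[0,0,0.03,0.25],[0,0,0.06,0.25],[0,0,0.09,0.25],[0,0,0.12,0.25],[0,0,0.15,0.25],[0,0,0.15,0.25],[0,0,0.15,0.25],[0,0,0.15,0.25],[0,0,0.15,0.25],[0,0,0.15,0.25]])

```text
clock: 31.02
ee_pos: [444.9, -8.1, 120.7]
tcp_rot: [180.0, 0.0, 0.0]
contact_force: [-0.2, -0.9, -0.9]
gripper_width: 1.003
grip_force: 0.0
```

Emit:
step_arm(moves=[[0,0,0.05,0],[0,0,0.09,0],[0,0,0.12,0],[0,0,0.135,0],[0,0,0.142,0],[0,0,0.145,0],[0,0,0.146,0],[0,0,0.146,0]])

```text
clock: 32.02
ee_pos: [445.1, -8.0, 4.3]
tcp_rot: [-180.0, -0.0, -0.0]
contact_force: [0.8, 0.3, -0.3]
gripper_width: 1.003
grip_force: 0.0
```

Emit:
step_arm(moves=[[0,0,0.001,0],[0,0,0.001,0],[0,0,0.001,0],[0,0,0.001,0],[0,0,0.001,0],[0,0,0.001,0],[0,0,0.001,0]], claw=-1, newtons=15)

```text
clock: 32.9
ee_pos: [444.9, -8.1, 3.2]
tcp_rot: [-180.0, -0.0, -0.0]
contact_force: [-0.6, -0.4, 0.8]
gripper_width: 0.686
grip_force: 15.0
```

Emit:
step_arm(moves=[[0,0,-0.04,0],[0,0,-0.09,0],[0,0,-0.14,0],[0,0,-0.18,0],[0.06,-0.05,-0.19,0],[0.12,-0.11,-0.19,0],[0.18,-0.17,-0.19,0],[0.23,-0.215,-0.19,0],[0.244,-0.227,-0.19,0],[0.244,-0.2275,-0.19,0]])

```text
clock: 34.15
ee_pos: [640.3, 174.4, 154.3]
tcp_rot: [180.0, 0.0, 0.1]
contact_force: [-0.5, -0.1, -0.6]
gripper_width: 0.688
grip_force: 15.0
```

Emit:
step_arm(moves=[[0,0,0,0],[0,0,0,0],[0,0,0,0]])

```text
clock: 34.52
ee_pos: [639.8, 173.1, 155.4]
tcp_rot: [-180.0, 0.0, -0.1]
contact_force: [0.5, 0.5, 0.1]
gripper_width: 0.686
grip_force: 15.0
```

```bash
python3 - <<'E'
from fit import *
s=read_state();p=s['ee_pos'];print(p)
a=capture('top');b=save('side','s10');disc('side',(640,172),46,56,cv2.imread('pics/s0.png')[:,:,::-1].copy())
it=cv2.imread('pics/t0.png')[:,:,::-1].copy();disc('top',(640,174),46,55,it);disc('top',(640,174),46,54,it);disc('top',(640,174),46,57,it)
locate('dish_mid',p[:2],dz=p[2]-3.5)
E
```

```text
[639.79257    173.14208902 155.38579038]
side disc 634 166 score 94.7 median 62.6
top disc 620 186 score 119.2 median 83.5
top disc 620 188 score 116.7 median 81.9
top disc 642 174 score 132.6 median 85.7
dish_mid top xy [622.7 170.4] area 85 model 286 score 0.43
dish_mid side none
```

Emit:
step_arm(moves=[[0.001,0,0.04,0],[0.001,0,0.08,0],[0.001,0,0.11,0],[0.001,0,0.122,0],[0.001,0,0.128,0],[0.001,0,0.131,0],[0.001,0,0.132,0],[0.001,0,0.133,0],[0.001,0,0.133,0]])

```text
clock: 35.85
ee_pos: [641.3, 173.8, 49.3]
tcp_rot: [-180.0, -0.0, -0.0]
contact_force: [-0.0, -1.1, 2.8]
gripper_width: 0.687
grip_force: 15.0
```

Emit:
step_arm(moves=[[0,0,0,0],[0,0,0,0],[0,0,0,0],[0,0,0,0],[0,0,-0.03,0],[0,0,-0.08,0],[0,0,-0.14,0],[0,0,-0.18,0],[0,0,-0.18,0]], claw=1)

```text
clock: 36.98
ee_pos: [642.9, 173.5, 197.1]
tcp_rot: [-179.9, -0.3, -0.1]
contact_force: [-0.6, 0.4, -0.7]
gripper_width: 0.998
grip_force: 0.0
```

Emit:
step_arm(moves=[[-0.06,-0.01,0,0],[-0.13,-0.02,0,0],[-0.2,-0.03,0,0],[-0.26,-0.04,0,0],[-0.287,-0.045,0,0],[-0.2895,-0.0455,0,0],[-0.2895,-0.0455,0,0],[-0.2895,-0.0455,0.04,0],[-0.2895,-0.0455,0.06,0],[-0.2895,-0.0455,0.06,0]])

```text
clock: 38.22
ee_pos: [409.6, 209.3, 144.1]
tcp_rot: [179.9, 0.1, -0.1]
contact_force: [0.4, 0.3, 0.7]
gripper_width: 1.001
grip_force: 0.0
```

```bash
python3 - <<'E'
from fit import *
s=read_state();p=s['ee_pos'];print(p,s['gripper_width'])
a=save('top','t11');b=save('side','s11')
locate('dish_mid',(641,174),dz=46)
i=b[60:230,200:460,::-1];i=cv2.resize(i,None,fx=3,fy=3,interpolation=cv2.INTER_CUBIC);cv2.imwrite('pics/s11c.png',i)
E
```

```text
[409.6038632  209.32332129 144.0709928 ] 1.0012699860582328
dish_mid top xy [641.  173.7] area 242 model 246 score 0.49
dish_mid side xy [641.9 176.3] area 194 model 202 score 0.62
```

View pics/s11c.png

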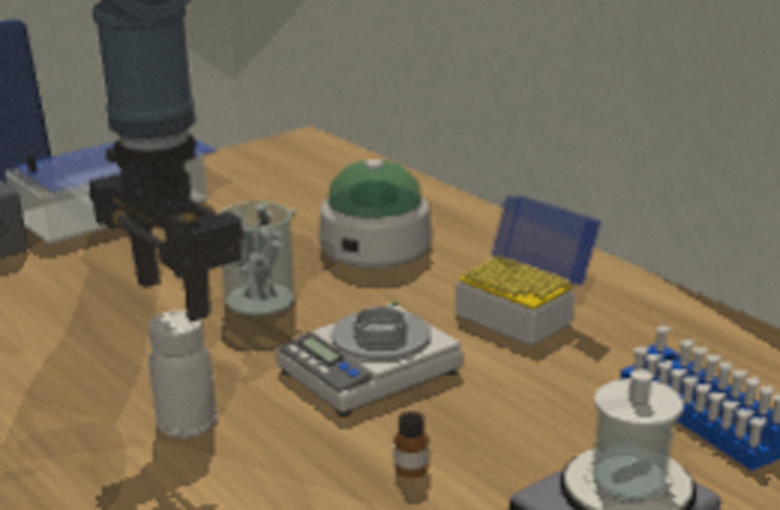

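The dish sits centred on the pan (crop (381,328)) and the gripper is over the jar (178,325). I'll grip the cap.

Emit:
step_arm(moves=[[0,0,0.02,0],[0,0,0.04,0],[0,0,0.052,0],[0,0,0.056,0],[0,0,0.0575,0],[0,0,0.0575,0]])

```text
clock: 39.17
ee_pos: [409.6, 210.4, 99.0]
tcp_rot: [-180.0, -0.0, -0.0]
contact_force: [-0.8, 0.1, -0.0]
gripper_width: 1.0
grip_force: 0.0
```

Emit:
step_arm(moves=[[0,0,0,0],[0,0,0,0],[0,0,0,0],[0,0,0,0],[0,0,0,0],[0,0,0,0],[0,0,0,0]], claw=-1, newtons=30)

```text
clock: 40.05
ee_pos: [409.4, 210.5, 98.8]
tcp_rot: [-180.0, -0.0, -0.0]
contact_force: [-0.7, 0.8, 1.2]
gripper_width: 0.609
grip_force: 30.0
```

Emit:
step_arm(moves=[[0,0,-0.03,0],[0,0,-0.08,0],[0,0,-0.13,0],[0.03,0.03,-0.16,0],[0.08,0.08,-0.16,0],[0.13,0.13,-0.16,0],[0.18,0.18,-0.16,0],[0.23,0.23,-0.16,0],[0.27,0.265,-0.16,0],[0.285,0.282,-0.16,0]])

```text
clock: 41.3
ee_pos: [637.8, -18.3, 225.9]
tcp_rot: [179.9, 0.0, -0.2]
contact_force: [0.4, 0.3, -2.2]
gripper_width: 0.606
grip_force: 30.0
```

Emit:
step_arm(moves=[[0,0,0,0],[0,0,0,0],[0,0,0.04,0],[0,0,0.08,0],[0,0,0.12,0],[0,0,0.14,0],[0,0,0.15,0],[0,0,0.154,0],[0,0,0.156,0],[0,0,0.156,0]])

```text
clock: 42.55
ee_pos: [637.6, -15.6, 102.5]
tcp_rot: [-180.0, -0.1, -0.0]
contact_force: [-0.3, -1.0, -1.8]
gripper_width: 0.605
grip_force: 30.0
```

Emit:
step_arm(moves=[[0,0,0.002,0],[0,0,0.003,0],[0,0,0.004,0],[0,0,0.0045,0],[0,0,0.005,0],[0,0,0.005,0]])

```text
clock: 43.3
ee_pos: [637.7, -15.5, 98.8]
tcp_rot: [-180.0, -0.1, -0.0]
contact_force: [-1.3, 1.2, 5.3]
gripper_width: 0.605
grip_force: 30.0
```

Touching. I'll open, rise and back away.

Emit:
step_arm(moves=[[0,0,0,0],[0,0,0,0],[0,0,0,0],[0,0,0,0],[0,0,-0.03,0],[0,0,-0.08,0],[0,0,-0.14,0],[0,0,-0.2,0],[0,0,-0.2,0]], claw=1)

```text
clock: 44.42
ee_pos: [639.4, -16.7, 263.5]
tcp_rot: [180.0, -0.5, -0.1]
contact_force: [-0.2, 0.1, 0.1]
gripper_width: 0.999
grip_force: 0.0
```

Emit:
step_arm(moves=[[-0.05,0,0,0],[-0.12,0,0,0],[-0.18,0,0,0],[-0.22,0,0,0],[-0.24,0,0,0],[-0.24,0,0,0],[-0.24,0,0,0],[-0.24,0,0,0]])

```text
clock: 45.42
ee_pos: [445.9, -15.5, 258.0]
tcp_rot: [179.9, -0.0, -0.1]
contact_force: [0.3, 0.2, -0.8]
gripper_width: 1.0
grip_force: 0.0
```

```bash
python3 - <<'E'
from fit import *
a=save('top','t12');b=save('side','s12')
locate('jar_mid',(637,-15));locate('dish_mid',(641,174),dz=46);locate('vial_mid',(542,-6));locate('cover_mid',(634,-204),dz=128)
i=b[60:300,200:520,::-1];i=cv2.resize(i,None,fx=2.5,fy=2.5,interpolation=cv2.INTER_CUBIC);cv2.imwrite('pics/s12c.png',i)
E
```

```text
jar_mid top xy [646.1 -17.9] area 295 model 368 score 0.56
jar_mid side xy [637.6 -14.4] area 849 model 876 score 0.75
dish_mid top xy [642.5 172.2] area 257 model 246 score 0.68
dish_mid side xy [641.4 173. ] area 217 model 203 score 0.61
vial_mid top none
vial_mid side xy [544.3  -3.5] area 201 model 224 score 0.73
cover_mid top xy [ 633.4 -204. ] area 408 model 385 score 0.94
cover_mid side xy [ 631.2 -204.3] area 403 model 424 score 0.79
```

View pics/s12c.png

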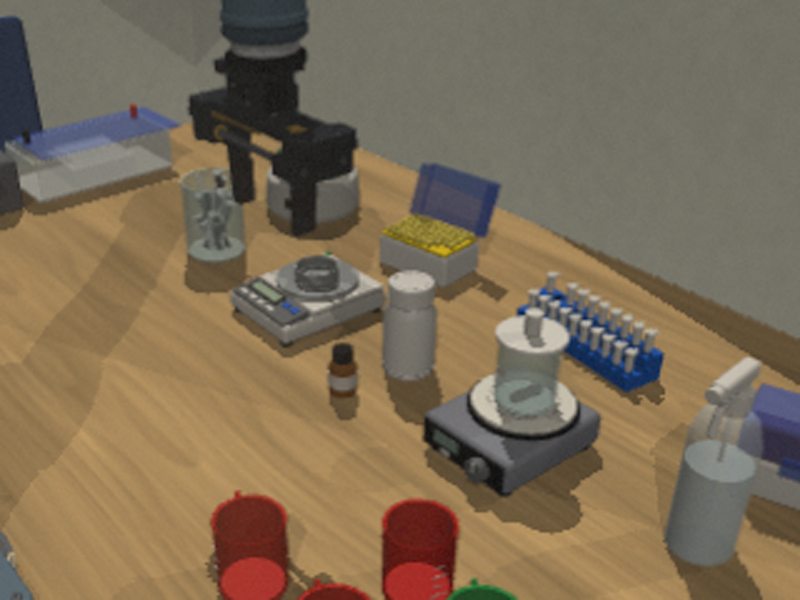

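The final view shows the jar upright between the machines (crop (410,325)) and the dish on the pan (317,272). The covered beaker with the bar inside is on the plate (530,370). The vial, tubes and spray bottle have not been moved.

```bash
python3 -c "
from bench import *
print(job_done())"
```

```text
the job is handed in; nothing more can be done
None
```

The job is handed in: the beaker, with the stir bar inside and the cover seated, is centred on the stirrer plate, the dish is centred on the balance pan, and the jar stands midway between them. It took about 46 s of the 128 s allowed, the amber bottle, tube beaker and spray bottle were left where they stood, and the verdict was not shown to me.

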